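# Show a turned leg to the inspection camera

### The arm

A 7-joint arm with a two-finger parallel gripper is mounted at the origin on a cart in front of the work surface, level with it; the furniture and walls round the work are solid. World frame = base frame: x ahead of the robot, y to its left, z up, the work surface at z = 0. Lengths are in m, angles in rad, forces in N, time in s.
With the tool pointing down it reaches from about 0.4 to 0.85 m from the base axis. Payload 4.5 kg.
Tool frame: the origin (TCP) lies at the very end of the fingers, on their centre line; the grasp point (between the pads) lies 19 mm behind it; z points along the fingers, y is the line along which they close (so a half turn about z gives the same grasp; the last joint's range is limited). The gripper opens to 88 mm and grips with 3 to 60 N. Pads are 18 mm wide; open, the fingers measure 123 mm over their backs; the gripper's body (75 mm by 187 mm) begins 45 mm behind the grasp point.
Start: joints at [0.034, 0.689, -0.195, 1.565, 0.157, 0.902, -0.215], TCP at [0.625, 0, 0.239] pointing down, gripper open.
Joint ranges: [-3.01, 3.01], [-0.46, 2.08], [-1.47, 1.51], [0.13, 2.56], [-1, 4.14], [0.04, 2.09], [-2.66, 2.66]. Speed limits (rad/s): [2.57, 2.57, 3.14, 3.14, 3.14, 3.14, 3.14].

### API

Orientations are given as a unit quaternion [x, y, z, w].
In Python, from plant import r gives the robot as it stands. The module is installed in compiled form; this text tells all that it offers.
- The arm moves only by the tool step_arm, never from a script. Its argument "increments" is a list of rows, each a list of 2 entries, a list of its own where there are three numbers: the shift along the world's x, y, z in cm, then the turn, a rotation vector about the world's x, y, z in degrees. A call has exactly 10 rows; each row shifts and turns the commanded pose from where the row before left it; what a row does not reach is not made up. A row lasts 1/10 s, in which the tool goes at most 50 mm and 8.59 degrees, less where a joint would pass 70% of its speed; a pose out of reach is approached as far as the arm can. A call is refused whole if a number of a shift passes 5 or a number of a turn 8.59, either way. A call with a gripper value outside its range is refused whole. "fingers" is the opening, from 0 (shut) to 1 (fully open), set as the call begins (left out, the last holds). The fingers move at their own pace and stop on an object; "grip_force" is the grip in N (left out, the last holds). Time passes only in rows, so rows that do not move let the fingers close, or fill a call up. It gives the time, the measured TCP pose, the force, the opening and the grip force at its end, in the units of the state.
- r.get_state(): the state, without advancing time (a new reading comes with each control period).
- r.snapshot(name): name is "scene" or "side" or "wrist"; returns (picture, depth): 400x640x3 uint8, red, green, blue; 400x640 float32, m along the optical axis (not along the pixel's ray), 0 where there is no reading.
- r.calibration(name): a dict with "fov_y" (degrees; the focal length in pixels is half the picture's height over the tangent of half this angle, whatever the lens; pixels are square), "cx", "cy" (the principal point, pixels), "R" (3x3) and "t" (3): a world point X has camera coordinates R X + t. Camera axes: x right, y down, z forward; pixel columns grow to the right and rows downward; lengths in m; the calibration is good to about 2 mm. A picture is of the moment at which its call begins: read the wrist's pose just before it. calibration takes no time and is no camera call; for the wrist camera it gives the pose at the moment of the call.
- r.finish_job(): hands the job in; it is judged then, once.
The state is a dict: "clock": time; "q": joint angles; "qd": joint speeds; "joint_torque": joint torques, N m; "tool_pos": TCP position; "eef_rot": TCP orientation; "contact_force": force on the tool from outside, world axes, zero at the start; "moment": the same for the moment, N m; "opening": opening from 0.0 (shut) to 1.0 (fully open); "finger_force": force on a finger pad.
Only numpy, scipy, OpenCV 4.12 (cv2) and the standard library are available. Lean on these libraries where they do the work, as an engineer would, in place of code of your own. Each camera call takes 0.05 s, during which the arm holds its last target. There are 200 camera calls.

### The job

Take the turned wooden leg that stands upright on the bench, lay it on its side in both V-blocks of the cradle with its bun foot just outside them, and let go. Then grip it afresh by its shank midway between the blocks and present it to the inspection camera: level, square across the view, the gripped spot centred before the lens and 14 cm from it. Finish while holding it there, quite still; the leg must not fall over on the bench, and the other things stay where they are.

Things in the scene. Friction and masses are not known exactly. Their poses are not given: they have to be found in the camera images.
- leg: turned leg of pale wood, 190 mm long, under 0.2 kg, standing upright. Origin: centre of the foot's underside; z runs along the leg from foot to tenon. From the foot: bun foot 42 mm in diameter, 0 to 18 mm; plain round shank 32 mm in diameter, 18 to 168 mm (thin grooves at 51 and 97 mm are ornament); round tenon 18 mm in diameter, 168 to 190 mm. Yaw means nothing.
- leg_mid (a point): point on the leg's axis 72 mm from the foot's underside: the spot of the shank that lies midway between the blocks, is gripped for the presentation and held before the lens. Axes as the leg's.
- cradle: cradle fixed to the bench, origin under its centre, z up: base board 64 x 170 x 14 mm with two wooden V-blocks; the laid leg's axis runs along the cradle's y, either end first. Blocks: centres at y = -36 and +36 mm, 12 mm thick (y), 56 mm wide (x), top 61 mm above the bench, 90 degree V open upward; 60 mm are free between them.
- cradle_seat (a point): middle between the two blocks, 60 mm above the bench, axes as the cradle's: where leg_mid lies when the leg is seated with its bun foot outside one block (12 mm between bun and block; up to 37 mm is allowed)
- lens (a point): centre of the lens front (black barrel 40 mm in diameter on a grey head 52 mm wide, 48 mm high; pillar top 0.28 m above the bench). The camera looks level along -x of this frame, roughly to the robot; y is across the view, z up. Present leg_mid at x = -0.14 m, y = 0, z = 0 here, leg along y, either end first. Lens height varies by start.
- thread_tin: bystander: small round tin 48 mm in diameter, 38 mm high; origin under its centre
- wax_block: bystander: pale wax block 32 x 60 x 26 mm; origin under its centre
- try_square: bystander: try square lying flat, 161 x 130 x 17 mm; origin under the middle of its extents
- screwdriver_red: bystander: screwdriver with red handle, lying, 199 mm long along its y, 29 mm high; origin under its middle
- caliper: bystander: slide calliper lying flat, 62 x 164 x 8 mm; origin under its middle
- camera_stand: inspection camera's stand, fixed to the bench: origin at the middle of the front edge of its 130 x 130 x 12 mm base, on the bench, axes as the lens's; pillar and camera head are part of it. The lens front stands 17 mm before this edge, 160 to 220 mm above the bench.
Mind the look-alikes: they are no part of the job. What is meant by the leg is not green, and is the smaller of those in its own colour.

How it is judged:
On the way, in this order (a step that is already met when the one before it is completed fails the run):
1. the leg lies on its side, seated in both V-blocks with its foot outside them, and is let go (angle between the z axis of leg and the y axis of cradle, either way round below 0.1 rad and x of leg_mid in the frame of cradle_seat between -0.006 and 0.006 m and z of cradle_seat in the frame of leg_mid between -0.012 and 0.025 m and z of leg_mid in the frame of cradle_seat between -0.006 and 0.006 m and contact force between leg and the fingers below 0.05 N and contact force between leg and cradle above 0.3 N), for 0.2 s.
2. the leg is lifted clear of the cradle, gripped by its middle (height (world z) of leg_mid above 0.09 m and contact force between leg and the fingers above 1 N and contact force between leg and cradle below 0.05 N and distance between the grasp point and leg_mid below 0.03 m), for 0.2 s.
At the end, for the whole second after the job is handed in: still holding the leg within 30 mm of leg_mid, in the air, clear of cradle and camera; leg_mid 115 to 165 mm in front of the lens and within 30 mm of its axis sideways, 20 mm in height; the leg within 0.15 rad of the camera's cross axis (level, square to the view); at rest (x of leg_mid in the frame of lens between -0.165 and -0.115 m and y of leg_mid in the frame of lens between -0.03 and 0.03 m and z of leg_mid in the frame of lens between -0.02 and 0.02 m and angle between the z axis of leg and the y axis of lens, either way round below 0.15 rad and distance between the grasp point and leg_mid below 0.03 m and contact force between leg and the fingers above 1 N and contact force between leg and cradle below 0.05 N and contact force between leg and camera_stand below 0.05 N and height (world z) of leg_mid above 0.12 m and linear speed of leg below 0.02 m/s and angular speed of leg below 0.15 rad/s); the arm keeps its last pose, push and grip.
It fails at once if the leg falls over or lies on the bench (height (world z) of leg_mid below 0.042 m).
It fails at once if a bystander is pushed more than 30 mm (distance of any of thread_tin, wax_block, try_square, screwdriver_red, caliper from where it was at the start of the episode above 0.03 m).
It also fails if it takes over 64 s, if anything falls off the work surface, if the arm or the gripper's body presses on something with over 40 N, if the wrist force passes 120 N, or if a joint passes its speed limit or range.

## Working session

There is one attempt and no reset: what is moved stays moved. The work goes in short steps, Python scripts to look and compute and a tool call to move; the robot and the scene stay as the last step left them, time stands still between calls to the robot, and variables do not carry over. Pictures are saved under pics/ and viewed, at most 10 in all, crops included, and the job is handed in when it is done.

Besides the shell and the picture viewer there is one more tool, called after "Request:" by a JSON object that holds its "op" and its "data". step_arm: Moves the arm, as the interface text tells. Its arguments: {"type":"object","properties":{"increments":{"type":"array","items":{"type":"array"}},"fingers":{"type":"number"},"grip_force":{"type":"number"}},"required":["increments"]}

```bash
mkdir -p pics; ls; cat > h.py <<'E'
import numpy as np, cv2
from plant import r
def K(n):
    c=r.calibration(n); return c,200/np.tan(np.radians(c["fov_y"])/2)
def pts(n,d,c=None):
    c,f=K(n); v,u=np.mgrid[0:400,0:640]
    P=np.stack([(u-c["cx"])/f*d,(v-c["cy"])/f*d,d],-1)
    return (P-np.array(c["t"]))@np.array(c["R"])
E
python3 - <<'E'
from h import *
for n in("scene","side"):
    p,d=r.snapshot(n); cv2.imwrite(f"pics/{n}0.png",p[...,::-1]); np.savez(f"{n}0.npz",p=p,d=d,P=pts(n,d))
    c,f=K(n); print(n,f,c["cx"],c["cy"],np.round(-np.array(c["R"]).T@c["t"],3))
s=r.get_state();print(s)
E
```

```text
pics
scene 391.36097594368914 320.66654719472183 197.4665763810509 [0.111 0.605 1.021]
side 492.22927112067083 319.9980694817607 203.08000358283252 [ 0.347 -1.057  1.051]
{'clock': 0.1, 'q': array([ 0.03379273,  0.68989574, -0.19450162,  1.56621694,  0.15731881,
        0.90247659, -0.21507842]), 'qd': array([-0.00188371, -0.00226717,  0.00147274, -0.00246539,  0.0001914 ,
       -0.00084014,  0.00087505]), 'joint_torque': array([-3.08775299e-03, -5.28501892e+01, -1.27141513e+00, -1.53837240e+01,
       -5.25604945e-02,  1.96265515e-03,  5.71585565e-05]), 'tool_pos': array([ 6.24451734e-01, -5.19462077e-05,  2.37998635e-01]), 'eef_rot': array([ 7.07071292e-01,  7.07141813e-01, -6.14909432e-04, -5.16101109e-04]), 'contact_force': array([-0.05664701,  0.78577563, -0.11616803]), 'moment': array([ 0.03363157, -0.02602478,  0.0243068 ]), 'finger_force': 0.0, 'opening': 1.0010088109079587}
```

View pics/scene0.png

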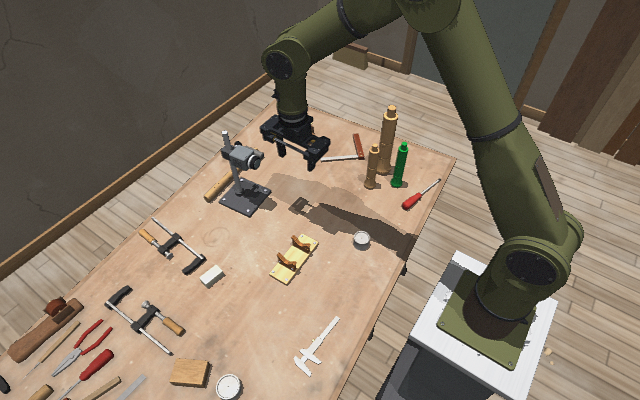

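View pics/side0.png

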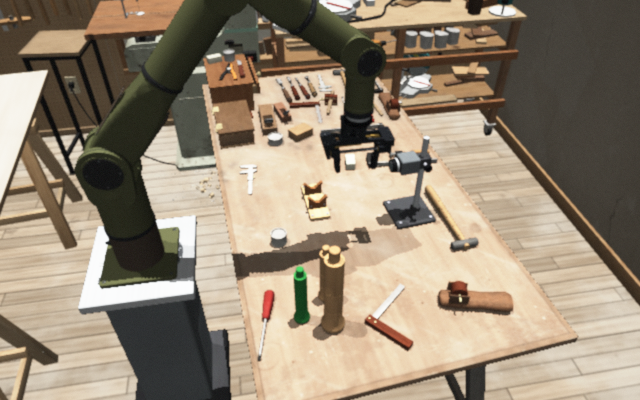

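The scene picture shows three turned legs: small pale (372,165), large pale (388,140) and green (402,163). The small pale one at (372,165) fits, being not green and the smaller of the two pale ones. The cradle is at (294,260) and the camera stand at (243,175). In the side picture the small leg is at (325,265), hidden behind the large one at (332,290).

```bash
python3 - <<'E'
from h import *
D=np.load("scene0.npz");p,d,P=D["p"],D["d"],D["P"]
c=np.hstack([cv2.resize(p[95:215,340:460],(480,480),interpolation=2),cv2.resize(p[220:300,255:335],(300,300),interpolation=2)[:300] if 0 else np.zeros((480,10,3),np.uint8)])
cv2.imwrite("pics/legs.png",c[...,::-1])
def circ(Q):
    A=np.c_[2*Q[:,:2],np.ones(len(Q))]; s=np.linalg.lstsq(A,(Q[:,:2]**2).sum(1),rcond=None)[0]
    return s[:2],np.sqrt(s[2]+s[:2]@s[:2])
v,u=np.mgrid[0:400,0:640]
z=P[...,2]
def reg(u0,u1,v0,v1,z0,z1): return P[(u>=u0)&(u<=u1)&(v>=v0)&(v<=v1)&(z>z0)&(z<z1)&(d>0)]
for nm,b in dict(small=(362,381,140,192),big=(381,399,100,180),green=(391,411,138,190)).items():
    Q=reg(*b,.03,.4); print(nm,len(Q),Q[:,2].max().round(3))
    for zz in np.arange(.03,.3,.04):
        q=Q[(Q[:,2]>zz)&(Q[:,2]<zz+.04)]
        if len(q)>15: print(' ',zz.round(2),len(q),q[:,:2].min(0).round(3),q[:,:2].max(0).round(3),*[np.round(x,3) for x in circ(q)])
# cradle: top-view raster
Q=reg(262,325,228,290,.006,.08)
print("cradle",len(Q)); lo=Q[Q[:,2]<.022]; hi=Q[Q[:,2]>.03]
for q in(lo,hi):
    print(len(q),q.min(0).round(3),q.max(0).round(3),cv2.minAreaRect(q[:,:2].astype(np.float32)))
# two blocks by kmeans
_,l,cc=cv2.kmeans(hi[:,:2].astype(np.float32),2,None,(3,50,1e-6),5,cv2.KMEANS_PP_CENTERS);print(cc)
for k in(0,1):
    q=hi[l[:,0]==k];print(cv2.minAreaRect(q[:,:2].astype(np.float32)),q[:,2].max())
# camera
Q=reg(215,272,180,215,.004,.03);print("stand base",cv2.minAreaRect(Q[:,:2].astype(np.float32)),Q[:,2].mean())
Q=reg(215,268,125,175,.1,.35)
for zz in np.arange(.1,.32,.02):
    q=Q[(Q[:,2]>zz)&(Q[:,2]<zz+.02)]
    if len(q)>8: print(zz.round(2),len(q),q.min(0).round(3),q.max(0).round(3))
D=np.load("side0.npz");p,d,P=D["p"],D["d"],D["P"];z=P[...,2]
print("side")
Q=reg(383,440,197,226,.004,.025);print("base",cv2.minAreaRect(Q[:,:2].astype(np.float32)))
Q=reg(388,432,135,185,.1,.35)
for zz in np.arange(.1,.32,.02):
    q=Q[(Q[:,2]>zz)&(Q[:,2]<zz+.02)]
    if len(q)>8: print(zz.round(2),len(q),q.min(0).round(3),q.max(0).round(3))
Q=reg(298,335,178,222,.03,.08);print("cradle",cv2.minAreaRect(Q[:,:2].astype(np.float32)),Q[:,2].max())
c=np.hstack([cv2.resize(p[130:230,380:440],(480,800),interpolation=2)])
E
```

```text
small 458 0.193
  0.03 118 [ 0.484 -0.309] [ 0.516 -0.217] [ 0.511 -0.262] 0.043
  0.07 107 [ 0.483 -0.311] [ 0.515 -0.216] [ 0.512 -0.262] 0.043
  0.11 117 [ 0.484 -0.317] [ 0.523 -0.217] [ 0.515 -0.263] 0.045
  0.15 106 [ 0.484 -0.247] [ 0.515 -0.218] [ 0.499 -0.231] 0.011
big 902 0.279
  0.03 127 [ 0.415 -0.331] [ 0.502 -0.274] [ 0.457 -0.296] 0.036
  0.07 138 [ 0.419 -0.335] [ 0.508 -0.274] [ 0.463 -0.29 ] 0.036
  0.11 140 [ 0.426 -0.332] [ 0.513 -0.275] [ 0.47  -0.285] 0.036
  0.15 144 [ 0.432 -0.336] [ 0.521 -0.276] [ 0.475 -0.287] 0.034
  0.19 146 [ 0.478 -0.34 ] [ 0.522 -0.301] [ 0.502 -0.325] 0.021
  0.23 163 [ 0.478 -0.352] [ 0.524 -0.3  ] [ 0.501 -0.324] 0.017
  0.27 44 [ 0.488 -0.336] [ 0.513 -0.31 ] [ 0.501 -0.324] 0.01
green 398 0.194
  0.03 80 [ 0.412 -0.297] [ 0.441 -0.273] [ 0.427 -0.289] 0.013
  0.07 90 [ 0.412 -0.335] [ 0.481 -0.274] [ 0.439 -0.316] 0.04
  0.11 104 [ 0.412 -0.332] [ 0.482 -0.275] [ 0.439 -0.317] 0.04
  0.15 114 [ 0.412 -0.33 ] [ 0.483 -0.274] [ 0.445 -0.31 ] 0.033
cradle 1165
870 [0.403 0.064 0.006] [0.609 0.238 0.022] ((0.5269836783409119, 0.16427
[... 1187 characters left out ...]
60088261961937), (0.16340112686157227, 0.13654324412345886), 7.233953952789307)
0.1 15 [0.831 0.04  0.106] [0.85  0.059 0.119]
0.12 33 [0.831 0.039 0.122] [0.848 0.059 0.14 ]
0.14 31 [0.831 0.038 0.141] [0.85  0.058 0.16 ]
0.16 34 [0.767 0.018 0.16 ] [0.845 0.049 0.18 ]
0.18 200 [0.738 0.003 0.18 ] [0.861 0.056 0.2  ]
0.2 379 [0.738 0.002 0.2  ] [0.861 0.077 0.22 ]
0.22 229 [0.756 0.017 0.22 ] [0.849 0.075 0.239]
0.24 41 [0.83  0.039 0.241] [0.849 0.053 0.26 ]
0.26 50 [0.831 0.04  0.261] [0.849 0.06  0.28 ]
0.3 15 [ 0.702 -0.039  0.302] [ 0.709 -0.03   0.32 ]
cradle ((0.5331061482429504, 0.14582563936710358), (0.06209424138069153, 0.09306313842535019), 2.5801424980163574) 0.06136339793061733
```

View pics/legs.png

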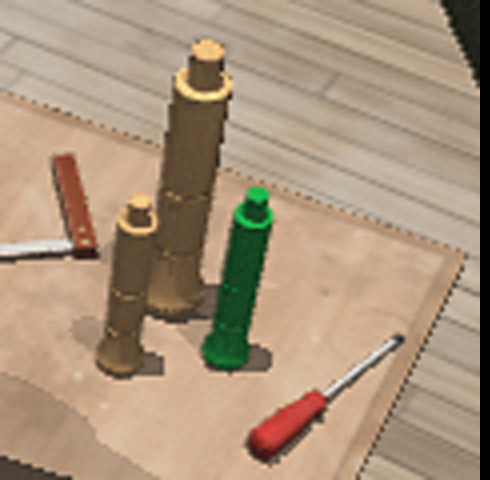

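Confirmed in the crop: the small pale leg is at (140,285), green at (238,280) and the large pale one at (190,180). The target leg stands at about (0.499,-0.233). I'll side-grip it pointing away from the green one, then tip the tool back to vertical.

Request:
{"op": "step_arm", "data": {"increments": [[[-0.7, -1.3, 0.4], [0, 0, 7.5]], [[-0.7, -1.3, 0.4], [0, 0, 7.5]], [[-0.7, -1.3, 0.4], [0, 0, 7.5]], [[-0.7, -1.3, 0.4], [0, 0, 7.5]], [[-0.7, -1.3, 0.4], [0, 0, 7.5]], [[-0.7, -1.3, 0.4], [0, 0, 7.5]], [[-0.7, -1.3, 0.4], [-5.9, -5.9, 0]], [[-0.7, -1.3, 0.4], [-5.9, -5.9, 0]], [[-0.7, -1.3, 0.4], [-5.9, -5.9, 0]], [[-0.7, -1.3, 0.4], [-5.9, -5.9, 0]]], "fingers": 0.7}}

```text
clock: 1.1
tool_pos: [0.5599, -0.1275, 0.2756]
eef_rot: [0.373, 0.893, -0.101, 0.232]
contact_force: [1.9, -1.4, -0.5]
opening: 0.699
finger_force: 0.0
```

Request:
{"op": "step_arm", "data": {"increments": [[[-0.5, -1.2, 0.2], [-5.9, -5.9, 0]], [[-0.5, -1.2, 0.2], [-5.9, -5.9, 0]], [[-0.5, -1.2, 0.2], [-5.9, -5.9, 0]], [[-0.5, -1.2, 0.2], [-5.9, -5.9, 0]], [[-0.5, -1.2, 0.2], [-5.9, -5.9, 0]], [[0, 0, 0], [0, 0, 0]], [[0, 0, 0], [0, 0, 0]], [[0, 0, 0], [0, 0, 0]], [[0, 0, 0], [0, 0, 0]], [[0, 0, 0], [0, 0, 0]]]}}

```text
clock: 2.1
tool_pos: [0.5427, -0.1782, 0.277]
eef_rot: [0.365, 0.83, -0.197, 0.372]
contact_force: [-0.1, 0.8, 0.4]
opening: 0.696
finger_force: 0.0
```

```bash
cat >> h.py <<'E'
from scipy.spatial.transform import Rotation as Ro
def st():
    s=r.get_state(); print(s["clock"],"q",np.round(s["q"],2),"tcp",np.round(s["tool_pos"],4),"op",round(s["opening"],3),"ff",s["finger_force"],"F",np.round(s["contact_force"],1))
    M=Ro.from_quat(s["eef_rot"]).as_matrix(); print(" z",np.round(M[:,2],3)," y",np.round(M[:,1],3), "grasp",np.round(s["tool_pos"]-.019*M[:,2],4)); return s,M
E
python3 - <<'E'
from h import *
st()
E
```

```text
2.1 q [-0.31  0.58  0.23  2.34  1.95  0.65 -1.28] tcp [ 0.5427 -0.1782  0.277 ] op 0.696 ff 0.0 F [-0.1  0.8  0.4]
 z [ 0.474 -0.599 -0.645]  y [ 0.753  0.655 -0.055] grasp [ 0.5337 -0.1668  0.2893]
```

```bash
cat >> h.py <<'E'
def goal(z,y,pos):
    "pos = wanted grasp point; prints shift (cm, TCP) and rotvec (deg) to go"
    s,M=st(); z=np.array(z)/np.linalg.norm(z); y=np.array(y,float); y-=z*(y@z); y/=np.linalg.norm(y)
    N=np.c_[np.cross(y,z),y,z]; print(" shift cm",np.round(100*(np.array(pos)+.019*z-s["tool_pos"]),2),"turn",np.round(Ro.from_matrix(N@M.T).as_rotvec(degrees=True),1))
E
python3 - <<'E'
from h import *
goal([.683,-.683,-.26],[1,1,0],[.499,-.233,.26])
E
```

```text
2.1 q [-0.31  0.58  0.23  2.34  1.95  0.65 -1.28] tcp [ 0.5427 -0.1782  0.277 ] op 0.696 ff 0.0 F [-0.1  0.8  0.4]
 z [ 0.474 -0.599 -0.645]  y [ 0.753  0.655 -0.055] grasp [ 0.5337 -0.1668  0.2893]
 shift cm [-3.08 -6.78 -2.19] turn [-16.3 -19.5   4.6]
```

Request:
{"op": "step_arm", "data": {"increments": [[[-0.3, -0.5, 0], [-2, -2.4, 0.6]], [[-0.3, -0.5, 0], [-2, -2.4, 0.6]], [[-0.3, -0.5, 0], [-2, -2.4, 0.6]], [[-0.3, -0.5, 0], [-2, -2.4, 0.6]], [[-0.3, -0.5, 0], [-2, -2.4, 0.6]], [[-0.3, -0.5, 0], [-2, -2.4, 0.6]], [[-0.3, -0.5, 0], [-2, -2.4, 0.6]], [[-0.3, -0.5, 0], [-2, -2.4, 0.6]], [[0, 0, 0], [0, 0, 0]], [[0, 0, 0], [0, 0, 0]]]}}

```text
clock: 3.1
tool_pos: [0.5418, -0.1897, 0.2511]
eef_rot: [0.293, 0.783, -0.223, 0.501]
contact_force: [-1.3, -0.8, 0.4]
opening: 0.698
finger_force: 0.0
```

```bash
python3 - <<'E'
from h import *
goal([.683,-.683,-.26],[1,1,0],[.499,-.233,.26])
p,d=r.snapshot("wrist"); cv2.imwrite("pics/w1.png",p[...,::-1]); np.savez("w1.npz",p=p,d=d,P=pts("wrist",d))
E
```

```text
3.1 q [ 0.22  0.94 -0.76  2.56  2.01  1.77 -1.42] tcp [ 0.5418 -0.1897  0.2511] op 0.698 ff 0.0 F [-1.3 -0.8  0.4]
 z [ 0.653 -0.643 -0.399]  y [ 0.683  0.728 -0.056] grasp [ 0.5293 -0.1775  0.2587]
 shift cm [-2.98 -5.62  0.39] turn [-3.6 -8.3 -1.6]
```

View pics/w1.png

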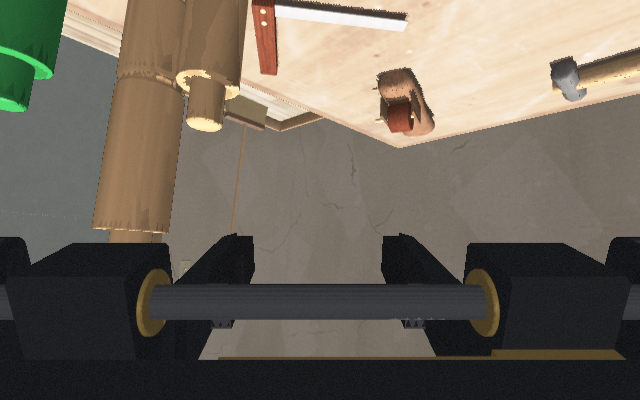

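The wrist view is upside down. The target leg (205,95) stands in front of the large leg (145,130), with green at (30,60), and the fingers are clear of all three. Joint 4 is at its limit, so I'll point more toward -y.

```bash
python3 - <<'E'
from h import *
goal([.464,-.803,-.375],[.866,.5,0],[.499,-.233,.26])
D=np.load("w1.npz");p,d,P=D["p"],D["d"],D["P"];v,u=np.mgrid[0:400,0:640]
m=(u>176)&(u<240)&(v<135)&(P[...,2]>.1)&(P[...,2]<.2)&(d>0); Q=P[m]
t=Q[Q[:,2]>.187]; print(len(t),t.min(0),t.max(0),np.median(t,0))
for a in(.1,.12,.14):
    t=Q[(Q[:,2]>a)&(Q[:,2]<a+.02)]; print(len(t),t.min(0),t.max(0))
E
```

```text
3.15 q [ 0.22  0.94 -0.75  2.56  2.01  1.77 -1.42] tcp [ 0.542  -0.1898  0.2524] op 0.704 ff 0.0 F [ 0.3  0.4 -0.6]
 z [ 0.654 -0.644 -0.396]  y [ 0.683  0.728 -0.057] grasp [ 0.5295 -0.1776  0.2599]
 shift cm [-3.42 -5.84  0.05] turn [  1.   -3.4 -16.8]
606 [ 0.49207176 -0.24500736  0.18703326] [ 0.50923761 -0.22659754  0.19206553] [ 0.49921082 -0.23235062  0.19087747]
91 [ 0.50686184 -0.30853977  0.100061  ] [ 0.51082174 -0.30496018  0.1195976 ]
1059 [ 0.48486032 -0.32629392  0.1202291 ] [ 0.52524621 -0.21961501  0.13999271]
2394 [ 0.48480122 -0.32061331  0.14000141] [ 0.523406   -0.21975902  0.15998755]
```

Request:
{"op": "step_arm", "data": {"increments": [[[0, -0.6, 0.3], [0.1, -0.3, -1.9]], [[-0.3, -0.6, 0], [0.1, -0.4, -1.9]], [[-0.4, -0.6, 0], [0.1, -0.4, -1.9]], [[-0.4, -0.6, 0], [0.1, -0.4, -1.9]], [[-0.4, -0.6, 0], [0.1, -0.4, -1.9]], [[-0.4, -0.6, 0], [0.1, -0.4, -1.9]], [[-0.4, -0.6, 0], [0.1, -0.4, -1.9]], [[-0.4, -0.6, 0], [0.1, -0.4, -1.9]], [[-0.4, -0.6, 0], [0.1, -0.4, -1.9]], [[-0.3, -0.5, 0], [0, 0, 0]]]}}

```text
clock: 4.15
tool_pos: [0.5085, -0.2479, 0.255]
eef_rot: [0.417, 0.716, -0.279, 0.485]
contact_force: [-0.9, 0.1, -0.5]
opening: 0.699
finger_force: 0.0
```

```bash
python3 - <<'E'
from h import *
goal([.464,-.803,-.375],[.866,.5,0],[.500,-.2345,.085])
E
```

```text
4.15 q [ 0.27  0.94 -0.75  2.47  1.82  1.78 -1.53] tcp [ 0.5085 -0.2479  0.255 ] op 0.699 ff 0.0 F [-0.9  0.1 -0.5]
 z [ 0.461 -0.804 -0.374]  y [0.868 0.496 0.004] grasp [ 0.4997 -0.2326  0.2621]
 shift cm [  0.03  -0.19 -17.71] turn [-0.1  0.2  0.3]
```

Request:
{"op": "step_arm", "data": {"increments": [[[0, -0.2, -0.3], [0, 0, 0]], [[0, 0, -0.5], [0, 0, 0]], [[0, 0, -0.8], [0, 0, 0]], [[0, 0, -1], [0, 0, 0]], [[0, 0, -1], [0, 0, 0]], [[0, 0, -1], [0, 0, 0]], [[0, 0, -1], [0, 0, 0]], [[0, 0, -1], [0, 0, 0]], [[0, 0, -1], [0, 0, 0]], [[0, 0, -0.5], [0, 0, 0]]]}}

```text
clock: 5.15
tool_pos: [0.5081, -0.2497, 0.1728]
eef_rot: [0.416, 0.717, -0.28, 0.484]
contact_force: [0.0, 0.4, 0.4]
opening: 0.702
finger_force: 0.0
```

```bash
python3 - <<'E'
from h import *
goal([.464,-.803,-.375],[.866,.5,0],[.500,-.2345,.085])
E
```

```text
5.15 q [ 0.24  1.16 -0.68  2.46  1.9   1.89 -1.68] tcp [ 0.5081 -0.2497  0.1728] op 0.702 ff 0.0 F [0.  0.4 0.4]
 z [ 0.462 -0.804 -0.375]  y [0.867 0.498 0.002] grasp [ 0.4994 -0.2344  0.1799]
 shift cm [ 0.07 -0.01 -9.49] turn [-0.1  0.1  0.2]
```

Request:
{"op": "step_arm", "data": {"increments": [[[0, 0, -0.5], [0, 0, 0]], [[0, 0, -0.6], [0, 0, 0]], [[0, 0, -0.6], [0, 0, 0]], [[0, 0, -0.6], [0, 0, 0]], [[0, 0, -0.6], [0, 0, 0]], [[0, 0, -0.6], [0, 0, 0]], [[0, 0, -0.6], [0, 0, 0]], [[0, 0, -0.6], [0, 0, 0]], [[0, 0, -0.5], [0, 0, 0]], [[0, 0, 0], [0, 0, 0]]]}}

```text
clock: 6.15
tool_pos: [0.5081, -0.2497, 0.1213]
eef_rot: [0.416, 0.717, -0.28, 0.484]
contact_force: [0.4, 0.1, -0.3]
opening: 0.7
finger_force: 0.0
```

```bash
python3 - <<'E'
from h import *
goal([.464,-.803,-.375],[.866,.5,0],[.500,-.2345,.085])
E
```

```text
6.15 q [ 0.23  1.28 -0.63  2.43  1.95  1.94 -1.75] tcp [ 0.5081 -0.2497  0.1213] op 0.7 ff 0.0 F [ 0.4  0.1 -0.3]
 z [ 0.462 -0.804 -0.375]  y [0.867 0.497 0.002] grasp [ 0.4993 -0.2344  0.1284]
 shift cm [ 0.07 -0.01 -4.34] turn [-0.1  0.1  0.2]
```

Request:
{"op": "step_arm", "data": {"increments": [[[0, 0, -0.4], [0, 0, 0]], [[0, 0, -0.5], [0, 0, 0]], [[0, 0, -0.5], [0, 0, 0]], [[0, 0, -0.5], [0, 0, 0]], [[0, 0, -0.5], [0, 0, 0]], [[0, 0, -0.5], [0, 0, 0]], [[0, 0, -0.5], [0, 0, 0]], [[0, 0, -0.5], [0, 0, 0]], [[0, 0, -0.4], [0, 0, 0]], [[0, 0, 0], [0, 0, 0]]]}}

```text
clock: 7.15
tool_pos: [0.5082, -0.2497, 0.0785]
eef_rot: [0.416, 0.717, -0.28, 0.484]
contact_force: [0.3, 0.1, -0.2]
opening: 0.701
finger_force: 0.0
```

Request:
{"op": "step_arm", "data": {"increments": [[[0, 0, 0], [0, 0, 0]], [[0, 0, 0], [0, 0, 0]], [[0, 0, 0], [0, 0, 0]], [[0, 0, 0], [0, 0, 0]], [[0, 0, 0], [0, 0, 0]], [[0, 0, 0], [0, 0, 0]], [[0, 0, 0], [0, 0, 0]], [[0, 0, 0], [0, 0, 0]], [[0, 0, 0], [0, 0, 0]], [[0, 0, 0], [0, 0, 0]]], "fingers": 0.0, "grip_force": 25}}

```text
clock: 8.15
tool_pos: [0.5083, -0.2498, 0.0793]
eef_rot: [0.416, 0.717, -0.28, 0.485]
contact_force: [0.3, -0.8, 2.5]
opening: 0.349
finger_force: 25.0
```

```bash
python3 - <<'E'
from h import *
goal([.464,-.803,-.375],[.866,.5,0],[.500,-.2345,.26])
E
```

```text
8.15 q [ 0.22  1.38 -0.6   2.39  2.    1.96 -1.78] tcp [ 0.5083 -0.2498  0.0793] op 0.349 ff 24.99842382967472 F [ 0.3 -0.8  2.5]
 z [ 0.462 -0.804 -0.374]  y [0.867 0.498 0.002] grasp [ 0.4995 -0.2345  0.0864]
 shift cm [ 0.05  0.   17.36] turn [-0.   0.1  0.2]
```

Request:
{"op": "step_arm", "data": {"increments": [[[0, 0, 0.5], [0, 0, 0]], [[0, 0, 1.5], [0, 0, 0]], [[0, 0, 2], [0, 0, 0]], [[0, 0, 2], [0, 0, 0]], [[0, 0, 2], [0, 0, 0]], [[0, 0, 2], [0, 0, 0]], [[0.2, 0.4, 2], [0, 0, 0]], [[0.4, 0.8, 2], [0, 0, 0]], [[0.6, 1.4, 1.5], [0, 0, 0]], [[0.6, 1.4, 1], [0, 0, 0]]]}}

```text
clock: 9.15
tool_pos: [0.5262, -0.2092, 0.2452]
eef_rot: [0.416, 0.717, -0.279, 0.484]
contact_force: [0.8, -0.1, -1.0]
opening: 0.355
finger_force: 25.0
```

Request:
{"op": "step_arm", "data": {"increments": [[[0.5, 1.6, 0], [2.5, 1.4, 0]], [[0.5, 1.6, 0], [4, 2.3, 0]], [[0.5, 1.6, 0], [4, 2.3, 0]], [[0.5, 1.6, 0], [4, 2.3, 0]], [[0.5, 1.6, 0], [4, 2.3, 0]], [[0.5, 1.6, 0], [4, 2.3, 0]], [[0.5, 1.6, 0], [4, 2.3, 0]], [[0.5, 1.6, 0], [4, 2.3, 0]], [[0.5, 1.6, 0], [4, 2.3, 0]], [[0.5, 1.6, 0], [4, 2.3, 0]]]}}

```text
clock: 10.15
tool_pos: [0.5758, -0.049, 0.2443]
eef_rot: [0.491, 0.847, -0.101, 0.176]
contact_force: [0.5, 0.3, -1.6]
opening: 0.352
finger_force: 25.0
```

```bash
python3 - <<'E'
from h import *
# at place: leg z along -y(cradle, yaw .04), tool tilted 22deg beyond down
t=.035; ly=np.array([np.sin(t),-np.cos(t),0]) # leg z dir
a=np.arcsin(.374)
z=-np.cos(a)*np.array([0,0,1.])-np.sin(a)*ly
goal(z,[np.cos(t),np.sin(t),0],[.535,.152,.2])
E
```

```text
10.15 q [ 0.42  0.8  -1.13  1.89  1.22  1.28 -0.72] tcp [ 0.5758 -0.049   0.2443] op 0.352 ff 25.001443326473236 F [ 0.5  0.3 -1.6]
 z [ 0.198 -0.345 -0.918]  y [0.868 0.497 0.001] grasp [ 0.572  -0.0425  0.2617]
 shift cm [-4.1  20.81 -6.19] turn [ 44.   12.6 -26.3]
```

Request:
{"op": "step_arm", "data": {"increments": [[[-0.4, 2, 0], [5.5, 1.6, -3.3]], [[-0.4, 2, 0], [5.5, 1.6, -3.3]], [[-0.4, 2, 0], [5.5, 1.6, -3.3]], [[-0.4, 2, 0], [5.5, 1.6, -3.3]], [[-0.4, 2, 0], [5.5, 1.6, -3.3]], [[-0.4, 2, 0], [5.5, 1.6, -3.3]], [[-0.4, 2, 0], [5.5, 1.6, -3.3]], [[-0.4, 2, 0], [5.5, 1.4, -3.2]], [[-0.4, 2, 0], [0, 0, 0]], [[-0.4, 2, 0], [0, 0, 0]]]}}

```text
clock: 11.15
tool_pos: [0.5354, 0.1493, 0.2428]
eef_rot: [0.683, 0.706, 0.13, -0.136]
contact_force: [-0.2, 0.3, -0.5]
opening: 0.351
finger_force: 25.0
```

```bash
cat > g.py <<'E'
from h import *
t=.04; ly=np.array([np.sin(t),-np.cos(t),0]); a=np.arcsin(.374)
z=-np.cos(a)*np.array([0,0,1.])-np.sin(a)*ly
goal(z,[np.cos(t),np.sin(t),0],[.534,.145,.065])
E
python3 - <<'E'
import g
from h import *
p,d=r.snapshot("wrist"); cv2.imwrite("pics/w2.png",p[...,::-1])
p2,d2=r.snapshot("scene"); cv2.imwrite("pics/s2.png",cv2.resize(p2[150:330,200:440],(800,600))[...,::-1])
np.savez("s2.npz",p=p2,d=d2,P=pts("scene",d2))
E
```

```text
11.15 q [ 0.54  0.95 -1.34  1.81  0.76  0.93 -0.96] tcp [0.5354 0.1493 0.2428] op 0.351 ff 25.001266971230507 F [-0.2  0.3 -0.5]
 z [-0.015  0.369 -0.929]  y [ 0.999  0.034 -0.003] grasp [0.5357 0.1423 0.2604]
 shift cm [ -0.17   0.28 -19.54] turn [ 0.3 -0.2  0.4]
```

View pics/s2.png

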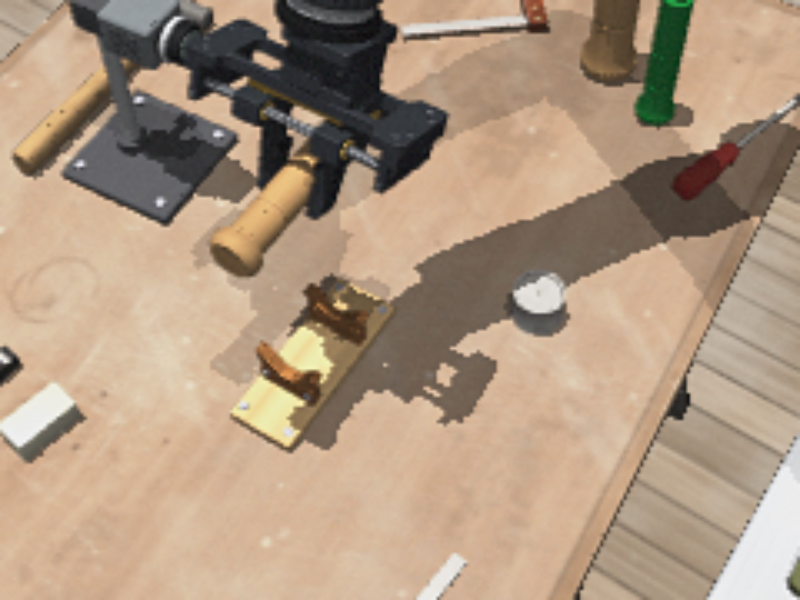

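View pics/w2.png

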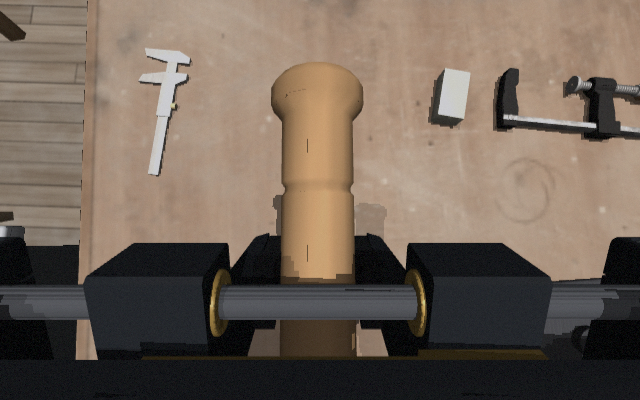

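The leg is held level with its foot (238,250 in the crop) toward +y, above the cradle (315,365). I'll check the leg's tilt and offset, then lower it.

```bash
python3 - <<'E'
from h import *
D=np.load("s2.npz");p,d,P=D["p"],D["d"],D["P"];v,u=np.mgrid[0:400,0:640]
hsv=cv2.cvtColor(p,cv2.COLOR_RGB2HSV)
m=(u>258)&(u<300)&(v>190)&(v<235)&(P[...,2]>.2)&(P[...,2]<.32)&(d>0)&(hsv[...,1]>80)&(hsv[...,2]>90)
Q=P[m]; print(len(Q),Q.min(0),Q.max(0))
for y in np.arange(.12,.25,.015):
    q=Q[(Q[:,1]>y)&(Q[:,1]<y+.015)]
    if len(q): print(y.round(3),len(q),q.min(0).round(4),q.max(0).round(4))
hi=P[(u>262)&(u<325)&(v>228)&(v<290)&(P[...,2]>.03)&(P[...,2]<.08)]
for s in (1,0):
    q=hi[(hi[:,1]>.152)==s]; print(cv2.minAreaRect(q[:,:2].astype(np.float32)))
E
```

```text
482 [0.50930477 0.12476019 0.24638566] [0.55103682 0.23515508 0.28368088]
0.12 13 [0.5281 0.1248 0.2638] [0.551  0.1346 0.2772]
0.135 27 [0.522  0.1359 0.2686] [0.5428 0.1496 0.2782]
0.15 61 [0.5176 0.1503 0.2602] [0.5455 0.1648 0.2781]
0.165 69 [0.5177 0.1651 0.2501] [0.5464 0.1799 0.2784]
0.18 67 [0.5155 0.1801 0.2568] [0.5442 0.1947 0.2789]
0.195 66 [0.5156 0.195  0.2607] [0.5443 0.2098 0.2781]
0.21 65 [0.5112 0.21   0.2563] [0.545  0.2244 0.2837]
0.225 114 [0.5093 0.2251 0.2464] [0.5478 0.2352 0.2834]
((0.5338386297225952, 0.1881822645664215), (0.06357211619615555, 0.014297434128820896), 1.6322044134140015)
((0.5357784032821655, 0.11542922258377075), (0.06001156195998192, 0.015056448988616467), 1.1014010906219482)
```

Request:
{"op": "step_arm", "data": {"increments": [[[0, 0, -1], [0, 0, 0]], [[0, 0, -2], [0, 0, 0]], [[0, 0, -2], [0, 0, 0]], [[0, 0, -2], [0, 0, 0]], [[0, 0, -2], [0, 0, 0]], [[0, 0, -2], [0, 0, 0]], [[0, 0, -2], [0, 0, 0]], [[0, 0, -2], [0, 0, 0]], [[-0.1, 0, -1.5], [0, 0, -0.5]], [[0, 0, -0.5], [0, 0, 0]]]}}

```text
clock: 12.25
tool_pos: [0.5341, 0.148, 0.0713]
eef_rot: [0.686, 0.703, 0.129, -0.136]
contact_force: [-0.6, 0.1, -0.8]
opening: 0.352
finger_force: 25.0
```

```bash
python3 g.py
```

```text
12.25 q [ 0.44  1.14 -1.08  1.93  1.08  0.64 -1.13] tcp [0.5341 0.148  0.0713] op 0.352 ff 25.001604706048965 F [-0.6  0.1 -0.8]
 z [-0.013  0.368 -0.93 ]  y [ 1.     0.025 -0.004] grasp [0.5344 0.1411 0.0889]
 shift cm [-0.04  0.41 -2.39] turn [ 0.4 -0.2  0.8]
```

Now at grasp height 0.089. Lowering slowly to about 0.061, watching the force.

Request:
{"op": "step_arm", "data": {"increments": [[[0, 0, -0.3], [0, 0, 0]], [[0, 0, -0.3], [0, 0, 0]], [[0, 0, -0.3], [0, 0, 0]], [[0, 0, -0.3], [0, 0, 0]], [[0, 0, -0.3], [0, 0, 0]], [[0, 0, -0.3], [0, 0, 0]], [[0, 0, -0.3], [0, 0, 0]], [[0, 0, -0.3], [0, 0, 0]], [[0, 0, -0.2], [0, 0, 0]], [[0, 0, 0], [0, 0, 0]]]}}

```text
clock: 13.25
tool_pos: [0.5351, 0.1502, 0.0477]
eef_rot: [0.685, 0.703, 0.131, -0.136]
contact_force: [-0.5, -0.2, -0.8]
opening: 0.353
finger_force: 25.0
```

```bash
python3 g.py
```

```text
13.25 q [ 0.42  1.17 -1.04  1.93  1.13  0.6  -1.16] tcp [0.5351 0.1502 0.0477] op 0.353 ff 25.00156581401825 F [-0.5 -0.2 -0.8]
 z [-0.011  0.371 -0.929]  y [ 1.     0.026 -0.001] grasp [0.5353 0.1432 0.0654]
 shift cm [-0.14  0.19 -0.04] turn [ 0.2 -0.1  0.8]
```

Request:
{"op": "step_arm", "data": {"increments": [[[0, 0, -0.1], [0, 0, 0]], [[0, 0, -0.1], [0, 0, 0]], [[0, 0, -0.1], [0, 0, 0]], [[0, 0, -0.1], [0, 0, 0]], [[0, 0, -0.1], [0, 0, 0]], [[0, 0, 0], [0, 0, 0]], [[0, 0, 0], [0, 0, 0]], [[0, 0, 0], [0, 0, 0]], [[0, 0, 0], [0, 0, 0]], [[0, 0, 0], [0, 0, 0]]]}}

```text
clock: 14.25
tool_pos: [0.5353, 0.1503, 0.0431]
eef_rot: [0.685, 0.703, 0.132, -0.135]
contact_force: [0.1, 0.3, -2.1]
opening: 0.351
finger_force: 25.0
```

```bash
python3 g.py
```

```text
14.25 q [ 0.42  1.17 -1.04  1.93  1.15  0.6  -1.17] tcp [0.5353 0.1503 0.0431] op 0.351 ff 25.001612305641174 F [ 0.1  0.3 -2.1]
 z [-0.01   0.371 -0.929]  y [ 1.     0.026 -0.001] grasp [0.5355 0.1433 0.0608]
 shift cm [-0.16  0.18  0.43] turn [ 0.2 -0.   0.8]
```

Request:
{"op": "step_arm", "data": {"increments": [[[0, 0, -0.1], [0, 0, 0]], [[0, 0, -0.1], [0, 0, 0]], [[0, 0, 0], [0, 0, 0]], [[0, 0, 0], [0, 0, 0]], [[0, 0, 0], [0, 0, 0]], [[0, 0, 0], [0, 0, 0]], [[0, 0, 0], [0, 0, 0]], [[0, 0, 0], [0, 0, 0]], [[0, 0, 0], [0, 0, 0]], [[0, 0, 0], [0, 0, 0]]]}}

```text
clock: 15.25
tool_pos: [0.5353, 0.1503, 0.0411]
eef_rot: [0.685, 0.703, 0.132, -0.135]
contact_force: [0.6, 0.5, -1.2]
opening: 0.351
finger_force: 25.0
```

```bash
python3 g.py
```

```text
15.25 q [ 0.42  1.17 -1.03  1.93  1.15  0.59 -1.17] tcp [0.5353 0.1503 0.0411] op 0.351 ff 25.001667961478233 F [ 0.6  0.5 -1.2]
 z [-0.01   0.371 -0.929]  y [ 1.     0.026 -0.001] grasp [0.5355 0.1432 0.0587]
 shift cm [-0.16  0.18  0.63] turn [ 0.2 -0.   0.8]
```

Request:
{"op": "step_arm", "data": {"increments": [[[0, 0, -0.1], [0, 0, 0]], [[0, 0, -0.1], [0, 0, 0]], [[0, 0, 0], [0, 0, 0]], [[0, 0, 0], [0, 0, 0]], [[0, 0, 0], [0, 0, 0]], [[0, 0, 0], [0, 0, 0]], [[0, 0, 0], [0, 0, 0]], [[0, 0, 0], [0, 0, 0]], [[0, 0, 0], [0, 0, 0]], [[0, 0, 0], [0, 0, 0]]]}}

```text
clock: 16.25
tool_pos: [0.5353, 0.1503, 0.0391]
eef_rot: [0.685, 0.703, 0.132, -0.135]
contact_force: [-0.7, -0.6, -1.6]
opening: 0.349
finger_force: 25.0
```

```bash
python3 g.py
```

```text
16.25 q [ 0.41  1.18 -1.03  1.93  1.15  0.59 -1.17] tcp [0.5353 0.1503 0.0391] op 0.349 ff 25.001557990908623 F [-0.7 -0.6 -1.6]
 z [-0.01   0.371 -0.929]  y [ 1.     0.026 -0.001] grasp [0.5355 0.1433 0.0567]
 shift cm [-0.16  0.18  0.83] turn [ 0.2 -0.   0.8]
```

```bash
cat > m.py <<'E'
from h import *
p,d=r.snapshot("scene"); P=pts("scene",d); v,u=np.mgrid[0:400,0:640]
hsv=cv2.cvtColor(p,cv2.COLOR_RGB2HSV)
m=(u>255)&(u<330)&(v>220)&(v<295)&(P[...,2]>.03)&(P[...,2]<.1)&(d>0)&(P[...,0]>.5)&(P[...,0]<.57)
Q=P[m]
for y in np.arange(.06,.27,.015):
    q=Q[(Q[:,1]>y)&(Q[:,1]<y+.015)]
    if len(q): print(y.round(3),len(q),q.min(0).round(4),q.max(0).round(4))
E
python3 m.py; python3 - <<'E'
from h import *
p,d=r.snapshot("scene"); cv2.imwrite("pics/s3.png",cv2.resize(p[190:310,230:390],(800,600))[...,::-1])
E
```

```text
0.09 3 [0.5402 0.1034 0.065 ] [0.5491 0.1048 0.0738]
0.105 25 [0.5051 0.1079 0.0314] [0.5609 0.1198 0.0992]
0.12 43 [0.5036 0.12   0.0331] [0.5618 0.1345 0.0979]
0.135 144 [0.5026 0.1356 0.0393] [0.5699 0.1499 0.0981]
0.15 112 [0.505  0.1501 0.0413] [0.5658 0.165  0.0767]
0.165 55 [0.5083 0.1652 0.0329] [0.5484 0.18   0.0759]
0.18 116 [0.5028 0.1803 0.0306] [0.5639 0.1947 0.0736]
0.195 58 [0.5172 0.1951 0.0516] [0.5471 0.2097 0.0744]
0.21 60 [0.5125 0.2102 0.0426] [0.5512 0.2249 0.0784]
0.225 72 [0.5129 0.2251 0.0415] [0.5507 0.2316 0.0757]
```

View pics/s3.png

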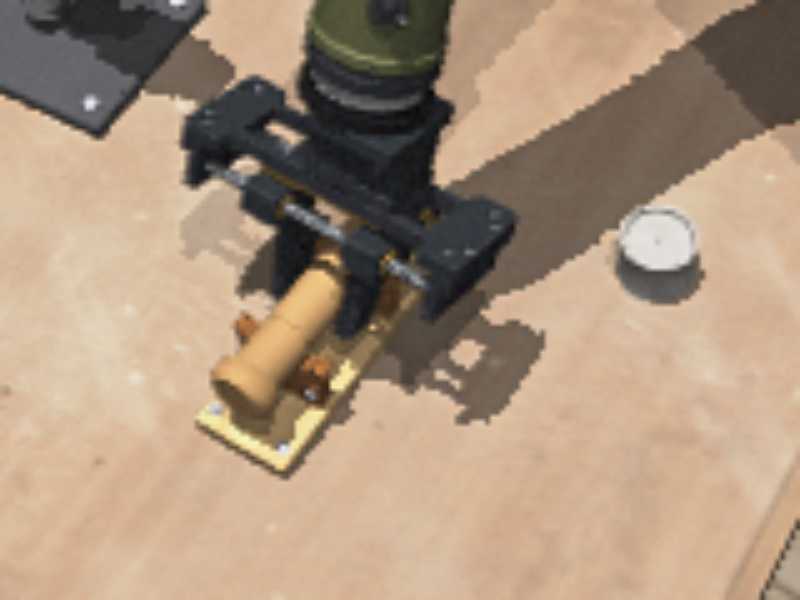

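The picture shows the leg in the V with its bun foot (245,390) just outside the near block. Its top is at z≈0.075, so the axis is at ≈0.059 and it is seated. Releasing.

Request:
{"op": "step_arm", "data": {"increments": [[[0, 0, 0], [0, 0, 0]], [[0, 0, 0], [0, 0, 0]], [[0, 0, 0], [0, 0, 0]], [[0, 0, 0], [0, 0, 0]], [[0, 0, 0], [0, 0, 0]], [[0, 0, 0], [0, 0, 0]], [[0, 0, 0], [0, 0, 0]], [[0, 0, 0], [0, 0, 0]], [[0, 0, 0], [0, 0, 0]], [[0, 0, 0], [0, 0, 0]]], "fingers": 1.0}}

```text
clock: 17.35
tool_pos: [0.5353, 0.1503, 0.0391]
eef_rot: [0.685, 0.703, 0.132, -0.135]
contact_force: [-0.0, -0.2, 0.8]
opening: 0.993
finger_force: 0.0
```

```bash
python3 g.py; python3 m.py; python3 - <<'E'
from h import *
# lens & stand yaw from both views
for n in("scene","side"):
    p,d=r.snapshot(n); P=pts(n,d); v,u=np.mgrid[0:400,0:640]; z=P[...,2]
    box=((u>205)&(u<275)&(v>120)&(v<220)) if n=="scene" else ((u>375)&(u<445)&(v>130)&(v<232))
    b=box&(d>0)&(P[...,0]>.72)&(P[...,0]<.93)&(P[...,1]>-.1)&(P[...,1]<.18)
    g=p.max(2)<90
    q=P[b&(z>.006)&(z<.02)&g]; print(n,"base",len(q),cv2.minAreaRect(q[:,:2].astype(np.float32)))
    q=P[b&(z>.15)&(z<.245)&(P[...,0]<.9)]
    for x in np.arange(.73,.87,.01):
        w=q[(q[:,0]>x)&(q[:,0]<x+.01)]
        if len(w)>4: print(x.round(3),len(w),w[:,1:].min(0).round(3),w[:,1:].max(0).round(3))
    q=P[b&(z>.1)&(z<.15)];print("pillar",q.mean(0).round(3))
E
```

```text
17.35 q [ 0.41  1.18 -1.03  1.93  1.15  0.59 -1.17] tcp [0.5353 0.1503 0.0391] op 0.993 ff 0.0 F [-0.  -0.2  0.8]
 z [-0.01   0.371 -0.929]  y [ 1.     0.026 -0.001] grasp [0.5355 0.1433 0.0567]
 shift cm [-0.16  0.18  0.83] turn [ 0.2 -0.   0.8]
0.09 25 [0.5211 0.0932 0.0524] [0.5484 0.1046 0.0712]
0.105 39 [0.5128 0.1054 0.03  ] [0.5658 0.1199 0.0711]
0.12 70 [0.5122 0.1201 0.0306] [0.566  0.1343 0.0743]
0.135 49 [0.5196 0.1362 0.0531] [0.5471 0.1497 0.0709]
0.15 52 [0.5203 0.1502 0.0474] [0.5483 0.1645 0.0727]
0.165 56 [0.5179 0.1651 0.0464] [0.5491 0.1799 0.0727]
0.18 120 [0.5024 0.1802 0.0302] [0.5638 0.195  0.0739]
0.195 56 [0.5175 0.1953 0.0344] [0.5459 0.2094 0.0725]
0.21 62 [0.5116 0.2101 0.0512] [0.5486 0.225  0.0778]
0.225 72 [0.5129 0.2251 0.0363] [0.5518 0.2317 0.0756]
scene base 488 ((0.8344312310218811, 0.05286175757646561), (0.163918137550354, 0.17184992134571075), 2.356321334838867)
0.73 13 [0.039 0.189] [0.062 0.218]
0.74 91 [0.025 0.183] [0.065 0.223]
0.75 46 [0.031 0.192] [0.068 0.225]
0.76 91 [0.026 0.181] [0.075 0.228]
0.77 68 [0.023 0.183] [0.076 0.229]
0.78 69
[... 220 characters left out ...]
 0.151] [0.075 0.238]
0.85 28 [0.012 0.187] [0.074 0.221]
pillar [0.837 0.058 0.125]
side base 489 ((0.8337106704711914, 0.040133070200681686), (0.1548561453819275, 0.13545450568199158), 6.101454734802246)
0.73 22 [0.027 0.186] [0.057 0.216]
0.74 63 [0.017 0.179] [0.055 0.22 ]
0.75 53 [0.02  0.183] [0.062 0.222]
0.76 77 [0.017 0.181] [0.069 0.224]
0.77 78 [0.016 0.175] [0.073 0.225]
0.78 69 [0.017 0.18 ] [0.065 0.227]
0.79 80 [0.019 0.176] [0.07  0.226]
0.8 71 [0.019 0.176] [0.069 0.227]
0.81 73 [0.02  0.173] [0.079 0.226]
0.82 37 [0.011 0.183] [0.065 0.221]
0.83 120 [0.002 0.151] [0.07  0.244]
0.84 84 [0.004 0.15 ] [0.049 0.244]
0.85 37 [0.006 0.194] [0.062 0.22 ]
pillar [0.838 0.047 0.125]
```

The leg rests in both Vs with no finger force. I'll set the tool upright, centre it on the gap and regrip.

Request:
{"op": "step_arm", "data": {"increments": [[[0, 0, 0.2], [-3, 0, 0]], [[0, 0, 0], [-3, 0, 0]], [[0, 0.1, 0], [-3, 0, 0]], [[0, 0.1, 0], [-3, 0, 0]], [[-0.1, 0.1, 0], [-3, 0, 0]], [[0, 0.1, 0], [-3, 0, 0]], [[0, 0.1, 0], [-3, 0, 0]], [[0, 0, 0], [-0.8, 0, 0]], [[0, 0, 0], [0, 0, 0]], [[0, 0, 0], [0, 0, 0]]]}}

```text
clock: 18.5
tool_pos: [0.5342, 0.1545, 0.0408]
eef_rot: [0.699, 0.715, -0.004, -0.004]
contact_force: [-0.2, 0.4, 1.2]
opening: 1.003
finger_force: 0.0
```

```bash
python3 - <<'E'
from h import *
goal([0,0,-1],[1,.028,0],[.534,.155,.06])
E
```

```text
18.5 q [ 0.12  1.07 -0.88  1.87  1.15  0.83 -1.37] tcp [0.5342 0.1545 0.0408] op 1.003 ff 0.0 F [-0.2  0.4  1.2]
 z [-0.011 -0.001 -1.   ]  y [ 1.     0.023 -0.011] grasp [0.5344 0.1545 0.0598]
 shift cm [-0.02  0.05  0.02] turn [ 0.  -0.6  0.3]
```

Request:
{"op": "step_arm", "data": {"increments": [[[0, 0, 0], [0, 0, 0]], [[0, 0, 0], [0, 0, 0]], [[0, 0, 0], [0, 0, 0]], [[0, 0, 0], [0, 0, 0]], [[0, 0, 0], [0, 0, 0]], [[0, 0, 0], [0, 0, 0]], [[0, 0, 0], [0, 0, 0]], [[0, 0, 0], [0, 0, 0]], [[0, 0, 0], [0, 0, 0]], [[0, 0, 0], [0, 0, 0]]], "fingers": 0.0, "grip_force": 30}}

```text
clock: 19.5
tool_pos: [0.5348, 0.1554, 0.0412]
eef_rot: [0.698, 0.716, -0.004, -0.003]
contact_force: [1.6, -0.3, -0.5]
opening: 0.352
finger_force: 30.0
```

Request:
{"op": "step_arm", "data": {"increments": [[[0, 0, 0.3], [0, 0, 0]], [[0, 0, 1], [0, 0, 0]], [[0, 0, 1.5], [0, 0, 0]], [[0, 0, 1.5], [0, 0, 0]], [[0, 0, 2], [0, 0, 0]], [[0, 0, 2], [0, 0, 0]], [[0, 0, 2], [0, 0, 0]], [[0, 0, 2], [0, 0, 0]], [[0, 0, 1.5], [0, 0, 0]], [[0, 0, 0.4], [0, 0, 0]]]}}

```text
clock: 20.5
tool_pos: [0.5349, 0.156, 0.1855]
eef_rot: [0.698, 0.716, -0.002, -0.003]
contact_force: [0.4, -0.1, -1.0]
opening: 0.352
finger_force: 30.0
```

```bash
python3 - <<'E'
from h import *
goal([0,0,-1],[1,.11,0],[.600,.018,.202])
p,d=r.snapshot("scene");P=pts("scene",d); v,u=np.mgrid[0:400,0:640]
m=(P[...,2]>.14)&(P[...,2]<.26)&(P[...,0]>.505)&(P[...,0]<.565)&(d>0)&(p[...,0]>110)&(p[...,0].astype(int)-p[...,2]>40);Q=P[m]
for y in np.arange(.03,.27,.02):
    q=Q[(Q[:,1]>y)&(Q[:,1]<y+.02)]
    if len(q)>4: print(y.round(3),len(q),q.min(0).round(4),q.max(0).round(4))
E
```

```text
20.5 q [ 0.2   0.87 -1.04  1.8   0.88  1.03 -1.18] tcp [0.5349 0.156  0.1855] op 0.352 ff 29.961651494013495 F [ 0.4 -0.1 -1. ]
 z [-0.007  0.001 -1.   ]  y [ 1.     0.024 -0.007] grasp [0.535  0.156  0.2045]
 shift cm [  6.51 -13.8   -0.25] turn [-0.  -0.4  4.9]
0.03 19 [0.53   0.0421 0.1927] [0.5474 0.0497 0.2081]
0.05 40 [0.523  0.0502 0.1976] [0.5502 0.0694 0.2163]
0.07 27 [0.5237 0.0703 0.2076] [0.5474 0.0819 0.2156]
0.17 43 [0.5181 0.1773 0.1914] [0.5479 0.19   0.2171]
0.19 80 [0.5187 0.1902 0.202 ] [0.5465 0.2099 0.2176]
0.21 94 [0.5129 0.2102 0.2026] [0.551  0.2299 0.2219]
0.23 13 [0.5189 0.23   0.1834] [0.5497 0.2312 0.2151]
```

Request:
{"op": "step_arm", "data": {"increments": [[[0.3, -0.6, -0.05], [0, 0, 0.5]], [[0.7, -1.5, -0.05], [0, 0, 0.6]], [[0.8, -1.7, 0], [0, 0, 0.6]], [[0.8, -1.7, 0], [0, 0, 0.6]], [[0.8, -1.7, 0], [0, 0, 0.6]], [[0.8, -1.7, 0], [0, -0.4, 0.6]], [[0.8, -1.7, 0], [0, 0, 0.6]], [[0.8, -1.5, 0], [0, 0, 0.5]], [[0.4, -0.9, -0.05], [0, 0, 0.3]], [[0.2, -0.4, -0.05], [0, 0, 0]]]}}

```text
clock: 21.55
tool_pos: [0.5981, 0.0197, 0.1799]
eef_rot: [0.668, 0.744, -0.002, -0.001]
contact_force: [0.3, 0.1, -1.6]
opening: 0.354
finger_force: 30.0
```

```bash
python3 - <<'E'
from h import *
goal([0,0,-1],[1,.11,0],[.5995,.0215,.202])
for n,c in(("scene",(120,220,200,360)),("side",(110,230,290,450))):
    p,d=r.snapshot(n); P=pts(n,d); cv2.imwrite(f"pics/f_{n}.png",cv2.resize(p[c[0]:c[1],c[2]:c[3]],(800,600))[...,::-1])
    w=(p[...,0]>90)&(p[...,0].astype(int)-p[...,2]>35)&(P[...,2]>.15)&(P[...,2]<.26)&(abs(P[...,0]-.6)<.06)&(abs(P[...,1]-.02)<.16)&(d>0); Q=P[w]
    print(n,len(Q),Q.min(0).round(3),Q.max(0).round(3))
    for y in np.arange(-.12,.14,.03):
        q=Q[(Q[:,1]>y)&(Q[:,1]<y+.03)]
        if len(q)>4: print(y.round(3),len(q),q.min(0).round(3),q.max(0).round(3))
E
```

```text
21.55 q [ 0.43  0.94 -1.06  1.68  0.91  1.11 -0.81] tcp [0.5981 0.0197 0.1799] op 0.354 ff 29.960858193535387 F [ 0.3  0.1 -1.6]
 z [-0.005 -0.002 -1.   ]  y [ 0.994  0.108 -0.005] grasp [0.5982 0.0197 0.1989]
 shift cm [0.14 0.18 0.31] turn [ 0.1 -0.3  0.1]
scene 273 [ 0.547 -0.093  0.179] [0.642 0.097 0.259]
-0.12 6 [ 0.603 -0.093  0.196] [ 0.62  -0.09   0.204]
-0.09 13 [ 0.603 -0.089  0.199] [ 0.618 -0.073  0.209]
0.0 12 [0.583 0.021 0.187] [0.6   0.03  0.209]
0.03 68 [0.547 0.032 0.193] [0.642 0.06  0.259]
0.06 101 [0.57  0.06  0.181] [0.64  0.09  0.258]
0.09 73 [0.573 0.09  0.179] [0.607 0.097 0.217]
side 373 [ 0.541 -0.1    0.176] [0.645 0.082 0.259]
-0.12 36 [ 0.601 -0.1    0.183] [ 0.62  -0.09   0.203]
-0.09 108 [ 0.591 -0.09   0.176] [ 0.622 -0.06   0.213]
-0.06 85 [ 0.588 -0.06   0.187] [ 0.618 -0.03   0.209]
-0.03 77 [ 0.541 -0.03   0.187] [ 0.645 -0.     0.259]
0.0 37 [0.55  0.    0.177] [0.622 0.03  0.252]
0.03 20 [0.593 0.03  0.199] [0.614 0.055 0.208]
0.06 10 [0.596 0.073 0.2  ] [0.606 0.082 0.208]
```

View pics/f_side.png

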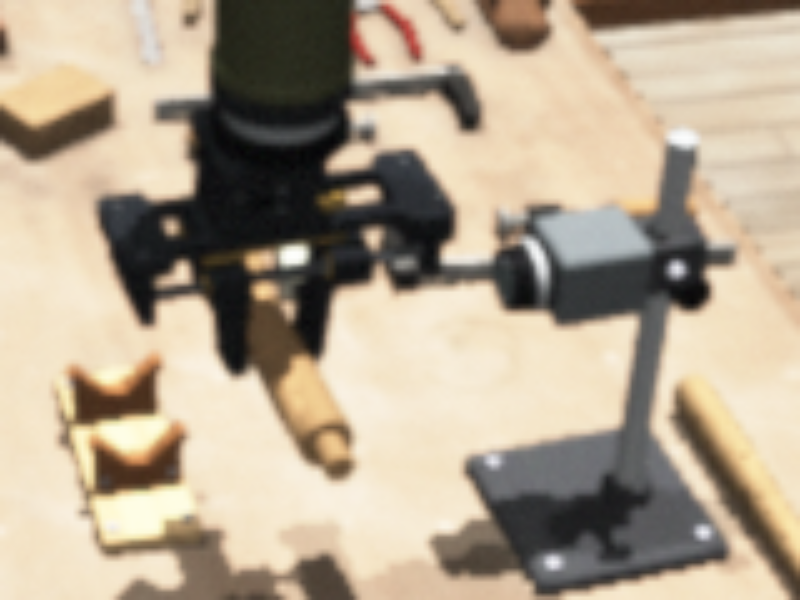

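The side view shows the leg held by its middle (280,340) before the lens (515,275), square and clear of it, but a few mm low. A small correction, then hold still.

Request:
{"op": "step_arm", "data": {"increments": [[[0.1, 0.1, 0.1], [0, 0, 0]], [[0, 0.1, 0.2], [0, 0, 0]], [[0, 0, 0.2], [0, 0, 0]], [[0, 0, 0.1], [0, 0, 0]], [[0, 0, 0], [0, 0, 0]], [[0, 0, 0], [0, 0, 0]], [[0, 0, 0], [0, 0, 0]], [[0, 0, 0], [0, 0, 0]], [[0, 0, 0], [0, 0, 0]], [[0, 0, 0], [0, 0, 0]]]}}

```text
clock: 22.65
tool_pos: [0.5993, 0.0233, 0.1871]
eef_rot: [0.667, 0.745, -0.002, -0.001]
contact_force: [-0.1, -0.4, -1.6]
opening: 0.348
finger_force: 30.0
```

Request:
{"op": "step_arm", "data": {"increments": [[[0, 0, 0], [0, 0, 0]], [[0, 0, 0], [0, 0, 0]], [[0, 0, 0], [0, 0, 0]], [[0, 0, 0], [0, 0, 0]], [[0, 0, 0], [0, 0, 0]], [[0, 0, 0], [0, 0, 0]], [[0, 0, 0], [0, 0, 0]], [[0, 0, 0], [0, 0, 0]], [[0, 0, 0], [0, 0, 0]], [[0, 0, 0], [0, 0, 0]]]}}

```text
clock: 23.65
tool_pos: [0.5993, 0.0233, 0.1871]
eef_rot: [0.667, 0.745, -0.002, -0.001]
contact_force: [-0.4, 0.1, -1.3]
opening: 0.355
finger_force: 30.0
```

```bash
python3 - <<'E'
from h import *
s,M=st(); print(np.abs(s["qd"]).max()); print(r.finish_job())
E
```

```text
23.65 q [ 0.42  0.93 -1.07  1.67  0.9   1.12 -0.8 ] tcp [0.5993 0.0233 0.1871] op 0.355 ff 29.960834544071986 F [-0.4  0.1 -1.3]
 z [-0.003 -0.001 -1.   ]  y [ 0.994  0.109 -0.003] grasp [0.5993 0.0233 0.2061]
0.001432306366175658
the job is handed in; nothing more can be done
None
```

I laid the leg in both V-blocks, let go, regripped it by the shank and handed the job in at 23.65 s with it held still, about 14 cm before the lens by my camera estimates; the judge's result was not shown.

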